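# Check the hand lever at the till

## Robot

A 6-joint arm with a two-finger parallel gripper is mounted at the origin on the work surface. World frame = base frame: x ahead of the robot, y to its left, z up, the work surface at z = 0. Lengths are in mm, angles in rad, forces in N, time in s.
With the tool pointing down it reaches from about 275 to 750 mm from the base axis. Payload 10.2 kg.
Tool frame: the origin (TCP) lies at the very end of the fingers, on their centre line; the grasp point (between the pads) lies 19 mm behind it; z points along the fingers, y is the line along which they close (so a half turn about z gives the same grasp; the last joint's range is limited). The gripper opens to 85 mm and grips with 20 to 120 N. Pads are 22 mm wide; open, the fingers measure 114 mm over their backs; the gripper's body (76 mm by 85 mm) begins 54 mm behind the grasp point. The pads swing forward as they close: fully open they stand 13 mm farther back than shut.
Start: joints at [-1.423, 0.313, 1.498, -0, 1.331, -0.223], TCP at [190.227, -489.331, 231.294] pointing down, gripper open.
Joint ranges: [-2.94, 2.94], [-0.97, 2.17], [0.19, 2.56], [-1.23, 4.37], [0.02, 3.11], [-2.88, 2.88]. Speed limits (rad/s): [2.39, 2.39, 3.01, 3.14, 3.14, 3.14].

## Interface

Orientations are given as a unit quaternion [w, x, y, z].
In Python, from rig import monitor, eyes, job gives the robot as it stands. The module is installed in compiled form; this text tells all that it offers.
- The arm moves only by the tool send_rows, never from a script. Its argument "targets" is one flat list of numbers, 7 for each row, row after row: the turn, a rotation vector about the tool's x, y, z in degrees, then the shift along the tool's x, y, z in units of 60 mm (1.0 is 60 mm), then the opening, from -1 (shut) to 1 (fully open), so that 0 is half open. A call has 1 to 5 rows; each row shifts and turns the commanded pose from where the row before left it, along the tool's axes as they then stand; what a row does not reach is not made up. A row lasts 1/8 s, in which the tool goes at most 62.5 mm and 10.7 degrees, less where a joint would pass 70% of its speed; a pose out of reach is approached as far as the arm can. A call is refused whole if a number of a shift passes 1 or a number of a turn 10.7, either way. A call with a gripper value outside its range is refused whole. The fingers move at their own pace and stop on an object; "newtons" is the grip in N (left out, the last holds). Time passes only in rows, so rows that do not move let the fingers close. It gives the time, the measured TCP pose, the force, the opening and the grip force at its end, in the units of the state.
- monitor.sense(): the state, without advancing time (a new reading comes with each control period).
- eyes.capture(name): name is "side" or "top"; returns a dict with "img" (384x512x3 uint8, red, green, blue), "K" (3x3 intrinsics, pixels), "R" (3x3) and "t" (3): a world point X has camera coordinates R X + t. Camera axes: x right, y down, z forward; pixel columns grow to the right and rows downward; lengths in mm; the calibration is good to about 2 mm. A picture is of the moment at which its call begins. There is no depth.
- job.finish_job(): hands the job in; it is judged then, once.
The state is a dict: "time_s": time; "joints": joint angles; "dq": joint speeds; "tau": joint torques, N m; "eef_pos": TCP position; "ee_rot": TCP orientation; "force": force on the tool from outside, world axes, zero at the start; "wrist_torque": the same for the moment, N m; "grip_width": opening from 0.0 (shut) to 1.0 (fully open); "grip_force": force on a finger pad.
Only numpy, scipy, OpenCV 4.12 (cv2) and the standard library are available. Lean on these libraries where they do the work, as an engineer would, in place of code of your own. Each camera call takes 0.05 s, during which the arm holds its last target. There are 200 camera calls.

## Task

On the shop counter a hand-brake lever is shown on a short length of handlebar. With the backs of the fingers press the lever in, gently, until it comes up against its stop, keep it there for a good second to see that it stops short of the bar, then let it spring all the way back out and move clear. Do not grip the lever or take it between the fingers, do not touch the bar, and leave the things lying around it alone.

Things in the scene. Friction and masses are not known exactly. Their poses are not given: they have to be found in the camera images.
- stand: Fixed stand, screwed to the counter: dark wooden plinth 120 (x) by 300 (y) by 20 mm with two iron posts at y = -115 and +115 mm that carry the handlebar. Origin under the plinth's middle, on the counter; z up. The lever side of the stand is its -x side, which looks roughly to the robot.
- bar: Steel handlebar, fixed, round, 22 mm in diameter, 270 mm long along the stand's y axis, centreline 85 mm above the counter, over the stand's origin. An iron bracket on it at y = +75 mm (68 to 102 mm high, 24 mm wide) reaches 48 mm out to -x and holds the lever's pivot. Origin and axes as the stand's. Not to be touched.
- lever (a joint): Lever angle about its upright pivot, rad: 0 sprung out, 0.40 fully in at its stop, which gives a little if pushed harder. A spring returns it to 0 when let go: 0.3 N m at 0, 0.7 N m at 0.40 (3.5 to 8 N when pressed 85 mm from the pivot). At the stop the lever still clears the bar by 21 mm along the blade, 14 mm at its end.
- blade (a point): Centre of the lever's blade section, 85 mm from the pivot: a good place to press. Blade brass, straight, 12 mm thick (x), 18 mm tall, centred 85 mm above the counter, ending in a red ball of 22 mm centred 118 mm from the pivot. Turns with the lever: x square to the blade, towards the bar (the way to press), y along it to the pivot, z up. Free below down to 20 mm.
- pivot (a point): Lever pivot, upright axis, 85 mm above the counter; in the stand's frame 42 mm to -x of the bar's centreline, at y = +75 mm. At joint 0 the blade runs from here towards the stand's -y, splayed 0.35 rad away from the bar; pressing turns it counter-clockwise seen from above. Axes as those of the blade point.
- cash_box: Loose green tin cash box with brass latch, 156 by 206 by 88 mm, a wire handle on top to 103 mm, 1 to 2.3 kg; origin under its middle. Bystander.
- pipe_wrench: Loose small iron pipe wrench, red handle, lying flat, 220 mm long along y, 60 mm wide, 18 mm high; origin near its middle on the counter. Bystander.
- padlock: Loose red steel padlock lying flat, body 45 by 50 by 20 mm, shackle to +x out to 59 mm; origin under the body's middle. Bystander.
- file_handle: Loose turned boxwood file handle standing upright on its butt, 34 mm in diameter, 105 mm tall; origin under its middle. Bystander, easily knocked over.

How it is judged (in metres and radians):
On the way:
1. the fingers hold the lever in against its stop (value of joint lever above 0.37 rad and contact force between the fingers and lever above 1 N), for 0.7 s.
At the end, for the whole second after the job is handed in: After the lever has been held within 0.03 rad of its stop by the fingers for 0.7 s it is back out (within 0.04 rad), and the cash box, wrench, padlock and file handle rest within 15 mm of where they began, the file handle upright (value of joint lever below 0.04 rad and distance of each of cash_box, pipe_wrench, padlock, file_handle from where it was at the start of the episode below 0.015 m and linear speed of each of cash_box, pipe_wrench, padlock, file_handle below 0.02 m/s and angle between file_handle's own z axis and vertical below 0.15 rad); the robot touches nothing.
It fails at once if the lever is forced: pressed with more than 35 N (contact force between any of the fingers, the arm and lever above 35 N).
It fails at once if the lever is gripped or taken between the fingers (grasp point on or behind the blade while the fingers touch it) (contact force between the fingers and lever above 0.5 N and x of the grasp point in the frame of blade above -0.006 m and z of the grasp point in the frame of blade between -0.04 and 0.02 m).
It fails at once if the robot touches the bar (contact force between any of the fingers, the arm and bar above 1 N).
It fails at once if the cash box, wrench, padlock or file handle is moved or lifted by more than 15 mm (distance of any of cash_box, pipe_wrench, padlock, file_handle from where it was at the start of the episode above 0.015 m).
It also fails if it takes over 45 s, if anything falls off the work surface, if the arm or the gripper's body presses on something with over 40 N, if the wrist force passes 120 N, or if a joint passes its speed limit or range.

## Working session

There is one attempt and no reset: what is moved stays moved. The work goes in short steps, Python scripts to look and compute and a tool call to move; the robot and the scene stay as the last step left them, time stands still between calls to the robot, and variables do not carry over. Pictures are saved under pics/ and viewed, at most 10 in all, crops included, and the job is handed in when it is done.

Besides the shell and the picture viewer there is one more tool, called by a JSON object that holds its "name" and its "arguments", one argument or row to a line. send_rows: Moves the arm, as the interface text tells. Its arguments: {"type":"object","properties":{"targets":{"type":"array","items":{"type":"number"}},"newtons":{"type":"number"}},"required":["targets"]}

```bash
mkdir -p pics; python3 - <<'E'
from rig import monitor, eyes, job
import cv2,pickle
s=monitor.sense();print(s['eef_pos'],s['ee_rot'],s['force'],s['grip_width'])
for n in("side","top"):
    c=eyes.capture(n);pickle.dump(c,open(n+'.pkl','wb'));cv2.imwrite(f'pics/{n}0.png',c['img'][:,:,::-1]);print(n,c['K'].tolist(),c['R'].round(3).tolist(),c['t'])
E
```

```text
[ 190.20504655 -489.0540507   230.71711719] [-6.68559528e-04  9.82864023e-01  1.84330856e-01  3.39144150e-05] [-0.68140342 -0.19194629  0.6770072 ] 1.0007693448436625
side [[363.30978661910336, 0.0, 254.0656290010872], [0.0, 363.30978661910336, 187.8944006373207], [0.0, 0.0, 1.0]] [[-0.805, -0.593, -0.017], [-0.327, 0.467, -0.821], [0.495, -0.656, -0.57]] [536.86918466 236.41942101 613.44949408]
top [[468.93602471830343, 0.0, 257.1438759932445], [0.0, 468.93602471830343, 184.29401575370971], [0.0, 0.0, 1.0]] [[-0.05, -0.999, -0.002], [-0.975, 0.049, -0.216], [0.216, -0.009, -0.976]] [ 104.60458053  609.88604429 1307.51806771]
```

View pics/top0.png

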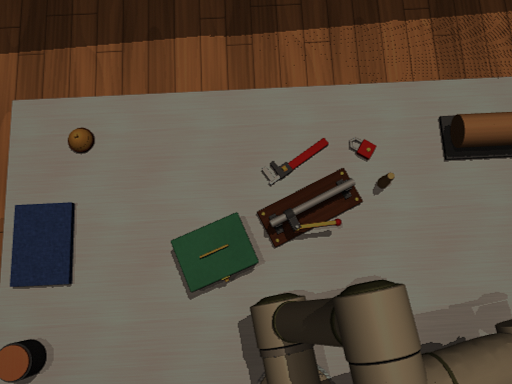

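View pics/side0.png

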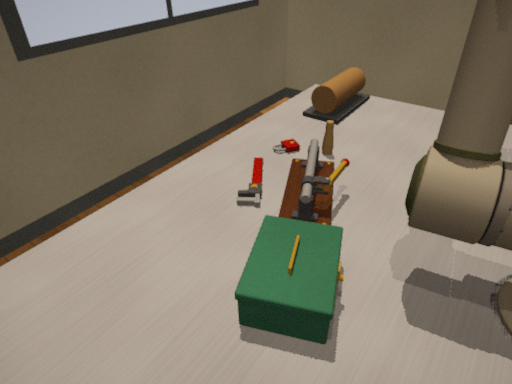

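The top view shows the stand at about (310,207), the lever's red ball at (338,223), the cash box at (214,252) and the file handle at (385,182). In the side view the ball is near (345,163). I'll zoom in on the stand.

```bash
python3 - <<'E'
import cv2,pickle,numpy as np
a=pickle.load(open('top.pkl','rb'))['img'][160:255,250:400,::-1]
cv2.imwrite('pics/topc.png',cv2.resize(np.clip(a*1.6,0,255).astype('uint8'),None,fx=5,fy=5,interpolation=cv2.INTER_CUBIC))
a=pickle.load(open('side.pkl','rb'))['img'][115:240,265:365,::-1]
cv2.imwrite('pics/sidec.png',cv2.resize(np.clip(a*1.6,0,255).astype('uint8'),None,fx=4.5,fy=4.5,interpolation=cv2.INTER_CUBIC))
E
```

```text
(no output)
```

View pics/topc.png

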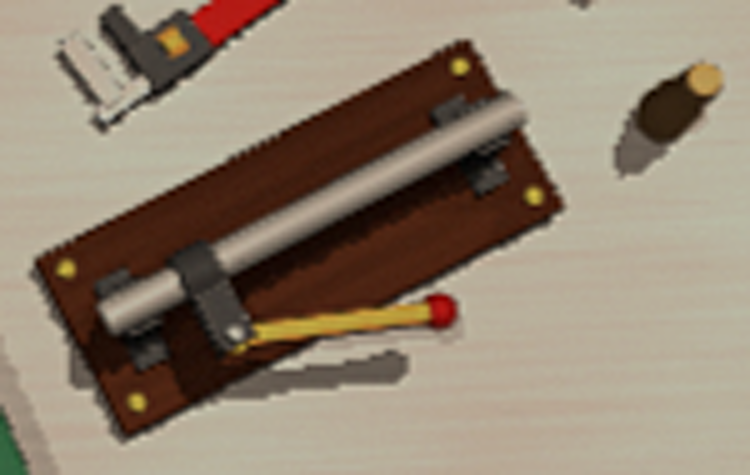

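View pics/sidec.png

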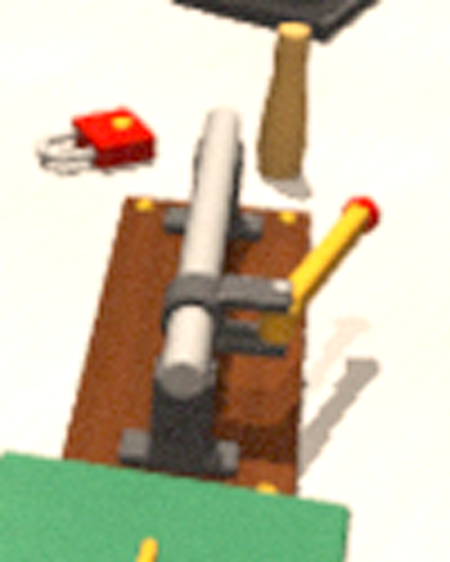

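```bash
cat > h.py <<'E'
import pickle,numpy as np
C={n:pickle.load(open(f'{n}.pkl','rb')) for n in('top','side')}
def proj(n,X):
    c=C[n];p=(c['R']@np.asarray(X,float).T).T+c['t'];p=p@c['K'].T;return p[:,:2]/p[:,2:]
def w(p,L):
    L=np.atleast_2d(L);c,s=np.cos(p[2]),np.sin(p[2])
    return np.c_[p[0]+c*L[:,0]-s*L[:,1],p[1]+s*L[:,0]+c*L[:,1],L[:,2]]
def lev(r,q=0,n=0): # along blade r, n square to blade toward bar
    a=.35-q;return [-42-r*np.sin(a)+n*np.cos(a),75-r*np.cos(a)-n*np.sin(a),85]
E
python3 - <<'E'
from h import *
from scipy.optimize import least_squares as ls
L=np.array([[60,150,20],[60,-150,20],[-60,-150,20],[-60,150,20],lev(118)])
t=np.array([[37,262],[465,40],[562,208],[122,438],[442,311]])/5+[250,160]
sd=np.array([[345.7,162.3]])
f=lambda p:np.r_[(proj('top',w(p,L))-t).ravel(),(proj('side',w(p,lev(118)))-sd).ravel()]
r=ls(f,[500,-100,.47]);p=r.x;print(p,np.degrees(p[2]),r.fun.round(1));np.save('p.npy',p)
for q in(0,.2,.4):print(q,w(p,lev(85,q)),'finger ctr',w(p,lev(85,q,-20.5)), 'press dir deg',np.degrees(p[2]-.35+q))
print('standoff',w(p,lev(85,0,-60)),'pivot',w(p,lev(0)))
E
```

```text
[ 5.48106889e+02 -8.11763641e+01  4.31711234e-01] 24.735231693194738 [-1.1 -0.3  0.3 -1.   0.8 -0.3  0.8  0.2 -0.9  0.2  0.9  0.5]
0 [[ 485.51615005 -115.34780901   85.        ]] finger ctr [[ 465.08454842 -117.02102592   85.        ]] press dir deg 4.681708863615926
0.2 [[ 502.20840727 -112.28080739   85.        ]] finger ctr [[ 482.51649427 -117.97980399   85.        ]] press dir deg 16.14086476623239
0.4 [[ 517.95861153 -105.95870204   85.        ]] finger ctr [[ 499.79144158 -115.45627731   85.        ]] press dir deg 27.600020668848856
standoff [[ 425.7163404  -120.24502925   85.        ]] pivot [[478.57842137 -30.63141201  85.        ]]
```

{"name": "send_rows", "arguments": {
  "targets": [0, 0, -8.7, 0, 0, 0, -1, 0, 0, -8.7, 0, 0, 0, -1, 0, 0, -8.7, 0, 0, 0, -1, 0, 0, -8.7, 0, 0, 0, -1, 0, 0, -8.7, 0, 0, 0, -1]
}}

```text
time_s: 0.72
eef_pos: [190.2, -489.2, 231.0]
ee_rot: [-0.0, 0.843, 0.538, 0.0]
force: [-0.5, -0.8, 0.1]
grip_width: 0.001
grip_force: 0.0
```

{"name": "send_rows", "arguments": {
  "targets": [0, 0, -8.7, 0, 0, 0, -1, 0, 0, -8.7, 0, 0, 0, -1, 0, 0, -8.7, 0, 0, 0, -1, 0, 0, -8.7, 0, 0, 0, -1, 0, 0, -8.7, 0, 0, 0, -1]
}}

```text
time_s: 1.35
eef_pos: [190.2, -489.2, 231.0]
ee_rot: [-0.0, 0.584, 0.812, 0.0]
force: [0.1, 0.1, -0.4]
grip_width: 0.002
grip_force: 0.0
```

```bash
cat > st.py <<'E'
from h import *
import sys
from rig import monitor
from scipy.spatial.transform import Rotation as Ro
s=monitor.sense();q=s['ee_rot'];R=Ro.from_quat([*q[1:],q[0]]).as_matrix();e=np.array(s['eef_pos'])
print(s['time_s'],e.round(1),'F',np.round(s['force'],1),'y dir',np.degrees(np.arctan2(R[1,1],R[0,1])).round(1),'tilt',R[:,2].round(3),'w',s['grip_width'],'j',np.round(s['joints'],2))
if len(sys.argv)>3:print('shift units',(R.T@(np.array(sys.argv[1:4],float)-e)/60).round(3))
E
python3 st.py 415 -121 180
```

```text
1.35 [ 190.2 -489.2  231. ] F [ 0.1  0.1 -0.4] y dir 18.5 tilt [-0.     0.001 -1.   ] w 0.0019411379743438878 j [-1.42  0.31  1.5   0.    1.33 -1.75]
shift units [4.626 5.503 0.854]
```

{"name": "send_rows", "arguments": {
  "targets": [0, 0, 0, 0.46, 0.55, 0.08, -1, 0, 0, 0, 0.46, 0.55, 0.08, -1, 0, 0, 0, 0.46, 0.55, 0.08, -1, 0, 0, 0, 0.46, 0.55, 0.08, -1, 0, 0, 0, 0.46, 0.55, 0.08, -1]
}}

```text
time_s: 1.98
eef_pos: [304.2, -305.3, 207.0]
ee_rot: [-0.0, 0.586, 0.81, 0.0]
force: [0.1, 0.5, 0.8]
grip_width: 0.004
grip_force: 0.0
```

{"name": "send_rows", "arguments": {
  "targets": [0, 0, 0, 0.46, 0.55, 0.08, -1, 0, 0, 0, 0.46, 0.55, 0.08, -1, 0, 0, 0, 0.46, 0.55, 0.08, -1, 0, 0, 0, 0.46, 0.55, 0.08, -1, 0, 0, 0, 0, 0, 0, -1]
}}

```text
time_s: 2.6
eef_pos: [395.0, -158.5, 187.7]
ee_rot: [-0.001, 0.585, 0.811, 0.0]
force: [-0.6, -0.4, -0.0]
grip_width: 0.0
grip_force: 0.0
```

```bash
python3 st.py 425 -121 62
```

```text
2.6 [ 395.  -158.5  187.7] F [-0.6 -0.4 -0. ] y dir 18.5 tilt [-0.001  0.001 -1.   ] w 6.558392345996103e-05 j [-0.66  0.14  1.84  0.    1.17 -0.98]
shift units [0.432 0.672 2.094]
```

{"name": "send_rows", "arguments": {
  "targets": [0, 0, 0, 0.43, 0.67, 0, -1, 0, 0, 0, 0, 0, 0.7, -1, 0, 0, 0, 0, 0, 0.7, -1, 0, 0, 0, 0, 0, 0.69, -1, 0, 0, 0, 0, 0, 0, -1]
}}

```text
time_s: 3.22
eef_pos: [423.1, -123.3, 61.0]
ee_rot: [-0.003, 0.586, 0.81, -0.0]
force: [-1.5, 0.0, 0.5]
grip_width: -0.001
grip_force: 0.0
```

```bash
python3 st.py 462 -117 62; python3 - <<'E'
from rig import eyes
import cv2,numpy as np
a=eyes.capture('top')['img'][150:270,240:400,::-1];b=eyes.capture('side')['img'][100:250,250:400,::-1]
cv2.imwrite('pics/m1.png',np.hstack([cv2.resize(x,(400,400*x.shape[0]//x.shape[1]))[:300] if 0 else cv2.resize(x,(400,400)) for x in(a,b)]))
E
```

```text
3.225 [ 423.1 -123.3   61. ] F [-1.5  0.   0.5] y dir 18.2 tilt [-0.005  0.003 -1.   ] w -0.0008540484806072439 j [-0.55  0.37  1.94 -0.    0.84 -0.87]
shift units [-0.103  0.649 -0.019]
```

View pics/m1.png

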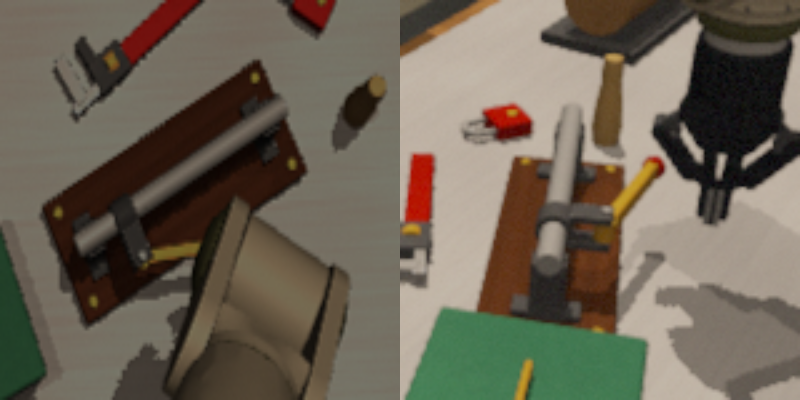

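The fingers are shut and down beside the lever at about (710,220) in the right half, clear of everything; the knuckles stay above bar height. Next I approach to just short of contact.

{"name": "send_rows", "arguments": {
  "targets": [0, 0, 0, -0.05, 0.2, 0, -1, 0, 0, 0, -0.05, 0.2, 0, -1, 0, 0, 0, 0, 0.1, 0, -1, 0, 0, 0, 0, 0.07, 0, -1, 0, 0, 0, 0, 0, 0, -1]
}}

```text
time_s: 3.95
eef_pos: [459.1, -118.2, 62.7]
ee_rot: [-0.0, 0.586, 0.81, -0.0]
force: [-0.4, 0.1, -0.5]
grip_width: -0.001
grip_force: 0.0
```

{"name": "send_rows", "arguments": {
  "targets": [0, 0, 0, -0.02, 0.07, 0, -1, 0, 0, 0, -0.02, 0.07, 0, -1, 0, 0, 0, -0.02, 0.07, 0, -1, 0, 0, 0, -0.02, 0.07, 0, -1, 0, 0, 0, 0, 0, 0, -1]
}}

```text
time_s: 4.58
eef_pos: [476.4, -117.6, 62.6]
ee_rot: [-0.0, 0.586, 0.81, -0.0]
force: [-3.4, -1.1, 1.5]
grip_width: -0.005
grip_force: 2.0
```

```bash
python3 st.py 500 -116 62
```

```text
4.575 [ 476.4 -117.6   62.6] F [-3.4 -1.1  1.5] y dir 18.3 tilt [-0.001  0.    -1.   ] w -0.004865514605566782 j [-0.48  0.45  1.8  -0.    0.9  -0.8 ]
shift units [-0.098  0.381  0.01 ]
```

Contact at 3.5 N, as the spring predicts. I press on gently.

{"name": "send_rows", "arguments": {
  "targets": [0, 0, 0, -0.02, 0.08, 0, -1, 0, 0, 0, -0.02, 0.08, 0, -1, 0, 0, 0, -0.02, 0.08, 0, -1, 0, 0, 0, -0.02, 0.07, 0, -1, 0, 0, 0, 0, 0, 0, -1]
}}

```text
time_s: 5.2
eef_pos: [494.5, -115.6, 62.0]
ee_rot: [-0.002, 0.586, 0.81, -0.0]
force: [-7.1, 1.7, 2.3]
grip_width: 0.001
grip_force: 3.3
```

{"name": "send_rows", "arguments": {
  "targets": [0, 0, 0, 0, 0.04, 0, -1, 0, 0, 0, 0, 0.03, 0, -1, 0, 0, 0, 0, 0, 0, -1]
}}

```text
time_s: 5.58
eef_pos: [498.3, -114.4, 62.1]
ee_rot: [-0.002, 0.586, 0.81, -0.0]
force: [-7.7, 0.5, 2.1]
grip_width: -0.002
grip_force: 3.6
```

```bash
python3 st.py 500 -116 62; python3 - <<'E'
from rig import eyes
import cv2,numpy as np
from h import *
p=np.load('p.npy')
a=eyes.capture('top')['img'];b=eyes.capture('side')['img']
for q in(.3,.4):print(q,proj('top',w(p,lev(118,q))),proj('side',w(p,lev(118,q))))
f=lambda x:cv2.resize(x,(400,400),interpolation=cv2.INTER_CUBIC)
cv2.imwrite('pics/m2.png',np.hstack([f(a[170:250,290:370,::-1]),f(b[120:200,290:370,::-1])]))
E
```

```text
5.575 [ 498.3 -114.4   62.1] F [-7.7  0.5  2.1] y dir 18.3 tilt [-0.004  0.002 -1.   ] w -0.0017470231277406081 j [-0.46  0.49  1.73 -0.    0.93 -0.77]
shift units [-0.034  0.019  0.001]
0.3 [[333.58549925 210.58819012]] [[332.56929523 160.20532736]]
0.4 [[331.54427995 206.97504526]] [[327.81860594 159.79374626]]
```

View pics/m2.png

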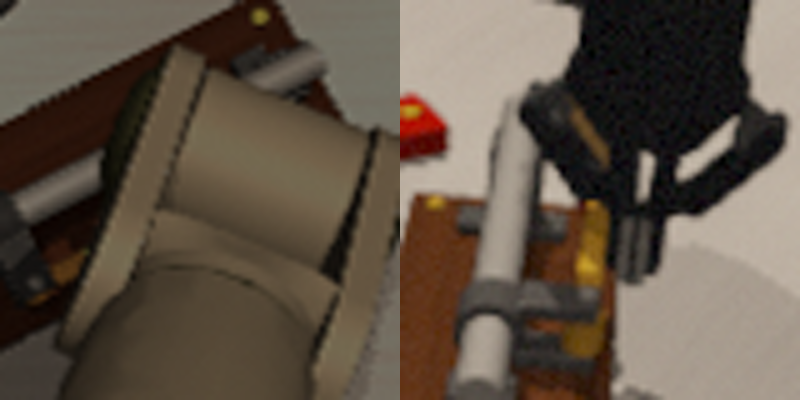

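The side view shows the blade pressed nearly parallel to the bar, at right-half (590,270), with its ball hidden behind the knuckle. The force is still that of the spring alone, so I creep on until it rises at the stop.

{"name": "send_rows", "arguments": {
  "targets": [0, 0, 0, 0, 0.03, 0, -1, 0, 0, 0, 0, 0, 0, -1]
}}

```text
time_s: 5.92
eef_pos: [499.9, -113.8, 62.1]
ee_rot: [-0.002, 0.586, 0.81, -0.001]
force: [-8.3, 0.6, 2.1]
grip_width: -0.004
grip_force: 3.8
```

{"name": "send_rows", "arguments": {
  "targets": [0, 0, 0, 0, 0.03, 0, -1, 0, 0, 0, 0, 0, 0, -1]
}}

```text
time_s: 6.18
eef_pos: [501.5, -113.2, 62.1]
ee_rot: [-0.002, 0.586, 0.81, -0.001]
force: [-9.0, 1.1, 2.1]
grip_width: -0.001
grip_force: 3.9
```

{"name": "send_rows", "arguments": {
  "targets": [0, 0, 0, 0, 0.03, 0, -1, 0, 0, 0, 0, 0, 0, -1]
}}

```text
time_s: 6.42
eef_pos: [503.1, -112.6, 62.0]
ee_rot: [-0.002, 0.586, 0.81, -0.001]
force: [-9.5, 1.7, 3.3]
grip_width: -0.001
grip_force: 4.0
```

{"name": "send_rows", "arguments": {
  "targets": [0, 0, 0, 0, 0.02, 0, -1, 0, 0, 0, 0, 0, 0, -1]
}}

```text
time_s: 6.68
eef_pos: [503.6, -112.3, 62.0]
ee_rot: [-0.003, 0.586, 0.811, -0.001]
force: [-14.4, -0.1, 4.3]
grip_width: -0.0
grip_force: 6.2
```

The force jumped from 9.5 to 14.4 N, so the lever is on its stop. I hold it there for 1.25 s.

{"name": "send_rows", "arguments": {
  "targets": [0, 0, 0, 0, 0.01, 0, -1, 0, 0, 0, 0, 0, 0, -1, 0, 0, 0, 0, 0, 0, -1, 0, 0, 0, 0, 0, 0, -1, 0, 0, 0, 0, 0, 0, -1]
}}

```text
time_s: 7.3
eef_pos: [503.7, -112.3, 62.0]
ee_rot: [-0.003, 0.586, 0.811, -0.001]
force: [-17.1, -0.7, 6.6]
grip_width: 0.0
grip_force: 7.7
```

{"name": "send_rows", "arguments": {
  "targets": [0, 0, 0, 0, 0, 0, -1, 0, 0, 0, 0, 0, 0, -1, 0, 0, 0, 0, 0, 0, -1, 0, 0, 0, 0, 0, 0, -1, 0, 0, 0, 0, 0, 0, -1]
}}

```text
time_s: 7.92
eef_pos: [503.7, -112.3, 62.0]
ee_rot: [-0.003, 0.586, 0.811, -0.001]
force: [-16.9, -0.5, 5.8]
grip_width: -0.004
grip_force: 7.7
```

{"name": "send_rows", "arguments": {
  "targets": [0, 0, 0, 0, -0.1, 0, -1, 0, 0, 0, 0.02, -0.12, 0, -1, 0, 0, 0, 0.02, -0.12, 0, -1, 0, 0, 0, 0.02, -0.12, 0, -1, 0, 0, 0, 0.02, -0.12, 0, -1]
}}

```text
time_s: 8.55
eef_pos: [471.3, -119.1, 62.4]
ee_rot: [-0.0, 0.586, 0.81, -0.0]
force: [-2.2, 0.5, -1.1]
grip_width: -0.004
grip_force: 1.5
```

{"name": "send_rows", "arguments": {
  "targets": [0, 0, 0, 0.02, -0.12, 0, -1, 0, 0, 0, 0.02, -0.2, 0, -1, 0, 0, 0, 0, -0.4, 0, -1, 0, 0, 0, 0, -0.5, 0, -1, 0, 0, 0, 0, 0, 0, -1]
}}

```text
time_s: 9.18
eef_pos: [400.5, -140.1, 62.9]
ee_rot: [0.0, 0.587, 0.81, 0.0]
force: [0.8, -0.3, 0.5]
grip_width: -0.0
grip_force: 0.0
```

{"name": "send_rows", "arguments": {
  "targets": [0, 0, 0, 0, -0.5, -0.5, -1, 0, 0, 0, 0, -0.5, -0.6, -1, 0, 0, 0, -0.5, -0.3, -0.6, -1, 0, 0, 0, -0.5, 0, -0.5, -1, 0, 0, 0, 0, 0, 0, -1]
}}

```text
time_s: 9.8
eef_pos: [347.5, -223.2, 196.6]
ee_rot: [0.003, 0.587, 0.81, -0.001]
force: [0.7, -0.3, -1.1]
grip_width: -0.001
grip_force: 0.0
```

```bash
python3 st.py; python3 - <<'E'
from rig import eyes
import cv2,numpy as np
a=eyes.capture('top')['img'];b=eyes.capture('side')['img']
f=lambda x:cv2.resize(x,(400,400),interpolation=cv2.INTER_CUBIC)
cv2.imwrite('pics/m3.png',np.hstack([f(a[130:260,260:390,::-1]),f(b[100:230,250:380,::-1])]))
for n,x in(('top',a),('side',b)):
    o=cv2.imread(f'pics/{n}0.png')[:,:,::-1]
    for nm,im in(('old',o),('new',x)):
        h=im[155:175,338:352] if n=='side' else im[215:230,330:345]
        m=(h[...,0]>90)&(h[...,1]<50);print(n,nm,np.argwhere(m).mean(0).round(1),m.sum())
E
```

```text
9.8 [ 347.5 -223.2  196.6] F [ 0.7 -0.3 -1.1] y dir 18.2 tilt [ 0.004 -0.004 -1.   ] w -0.0005266644275620614 j [-0.86  0.09  1.86  0.    1.18 -1.17]
top old [6.2 7.7] 12
top new [6.4 7.6] 13
side old [6.2 8.8] 12
side new [5.9 8.6] 10
```

View pics/m3.png

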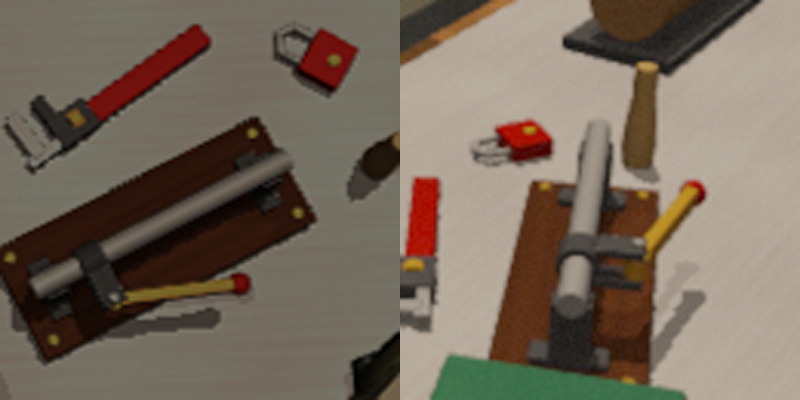

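The lever is fully out again: the ball is at left-half (240,283), the same pixels as at the start in both cameras. The other items haven't moved, and the arm is clear.

```bash
python3 -c "
from rig import job
print(job.finish_job())"
```

```text
the job is handed in; nothing more can be done
None
```

The lever was pressed onto its stop with the backs of the shut fingers (about 17 N at most), held there for over 1.2 s and let spring fully back out; the arm is clear, the other items are unmoved in the pictures, and the job is handed in (no verdict was returned).

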